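# Seat the steel disc in the assembly plate and swing the tab over it

### The job

Push the steel disc across the top of the assembly plate with your fingertips until it drops flat into the round recess, then push the red knob of the retaining tab so that the tab swings fully round over the seated disc. Only push: do not lift or carry anything, and leave the brass disc and everything else on the bench where it lies.

Things in the scene. Friction and masses are not known exactly. Their poses are not given: they have to be found in the camera images.
- nest_plate: Brown assembly plate fixed to the bench, 130 (its x) x 230 (its y) x 24 mm high. Origin at the centre of its underside, z up. The round recess (dark floor) lies 20 mm from the plate's centre towards its -x; the tab's pivot stands 32 mm from the centre towards its +x. Flat deck 24 mm above the bench, with no wall round it. A low blue parts tray (45 mm high) lies just behind it; a bench vice (150 mm high) stands at the left front edge of the bench.
- recess (a point): Centre of the mouth of the round recess, level with the deck of the plate; axes as the plate's. The recess is 54 mm wide and 9 mm deep, with a slight chamfer.
- steel_disc_center (a point): Centre (half-way up) of the loose bright steel disc, 50 mm across, 10 mm thick, about 0.15 kg, lying flat on the deck, so that this point is 5 mm above the deck. It starts about 68 to 83 mm from the recess, towards the plate's +y or its -y and up to 6 mm off that line. Dropped home, it stands 1 mm above the deck.
- brass_disc_center (a point): Centre of the loose brass disc, the same size and weight, lying flat on the deck on the other side of the recess. It is to be left alone.
- tab_pivot (a point): Upright pivot of the retaining tab, at deck height; 52 mm from the recess centre along the plate's +x.
- tab_knob (a point): Centre of the top of the red round knob, 14 mm across, which stands upright on the free end of the tab, 44 mm from the pivot; its top is 35 mm above the deck and its foot 3 mm above the deck. The tab itself is an aluminium bar 14 mm wide, 3 to 7 mm above the deck: it passes over a seated disc but not over one that still lies on the deck.
- retainer (a joint): Angle of the tab, rad. 0 = closed, at its stop, the tab pointing from the pivot along the plate's -x over the recess, its knob 8 mm short of the recess centre. At q the knob lies from the pivot at 44 mm x (-cos q, +sin q) in the plate's x, y: at 1.57 the tab points along the plate's +y. Starts at 1.6 to 1.9 (stop at 2.1), clear of the disc's path. Light friction (under 1 N at the knob); it stays where it is left.
- tape_roll: Roll of yellow tape, 64 mm across, 18 mm high; bystander, to be left alone. Origin at the centre of its underside.
- pliers: Pliers with blue grips, 178 mm long, 14 mm high; bystander, to be left alone. Origin at the centre of its underside.
- solder_reel: Small black and silver reel of solder, 53 mm high; bystander, to be left alone. Origin at the centre of its underside.
- screwdriver_a: Screwdriver with orange handle, 174 mm long; bystander, to be left alone. Origin at the centre of its underside.
- screwdriver_b: Screwdriver with blue handle, 139 mm long; bystander, to be left alone. Origin at the centre of its underside.
- marker_pen: White and black marker pen, 128 mm long; bystander, to be left alone. Origin at the centre of its underside.
- solenoid_stand: Brown solenoid body standing on its disc, 70 mm across, 103 mm high; bystander, to be left alone. Origin at the centre of its underside.
- coil_a: Orange wound coil, 56 mm high; bystander, to be left alone. Origin at the centre of its underside.
- coil_b: Orange wound coil, 53 mm high; bystander, to be left alone. Origin at the centre of its underside.
Things that resemble listed ones, but are neither listed nor needed, are in the scene too. Leave any black, blue or pink look-alike of the part that bears steel_disc_center alone.

How it is judged:
By the outcome, as a careful person would: the job done as asked, in the order asked, and still so for the second after the job is handed in, with the robot touching nothing.
It also fails if it takes over 51 s, if anything falls off the work surface, if the arm or the gripper's body presses on something with over 40 N, if the wrist force passes 120 N, or if a joint passes its speed limit or range.

### The arm

A 6-joint arm with a two-finger parallel gripper is mounted at the origin on a cart in front of the work surface, level with it; the furniture and walls round the work are solid. World frame = base frame: x ahead of the robot, y to its left, z up, the work surface at z = 0. Lengths are in mm, angles in rad, forces in N, time in s.
With the tool pointing down it reaches from about 350 to 975 mm from the base axis. Payload 7.1 kg.
Tool frame: the origin (TCP) lies at the very end of the fingers, on their centre line; the grasp point (between the pads) lies 19 mm behind it (ctrl.grip_depth is the distance from the TCP to the grasp point, in mm); x points along the fingers, z is the direction in which the jaws open and shut, and the axes are right-handed (so a half turn about x gives the same grasp; the last joint's range is limited). The gripper opens to 88 mm and grips with 3 to 60 N. Pads are 20 mm wide; open, the fingers measure 115 mm over their backs; the gripper's body (75 mm by 178 mm) begins 61 mm behind the grasp point.
Start: joints at [-1.155, 0.423, 1.63, -0, 1.089, -0.019], TCP at [263.283, -566.822, 222.675] pointing down, gripper open.
Joint ranges: [-3, 3], [-0.9, 2.11], [0.09, 2.58], [-1.31, 4.45], [0.11, 2.69], [-2.54, 2.54]. Speed limits (rad/s): [2.39, 2.39, 3.01, 3.14, 3.14, 3.14].

### API

Orientations are given as a rotation vector (axis times angle).
In Python, from workcell import ctrl gives the robot as it stands. The module is installed in compiled form; this text tells all that it offers.
- The arm moves only by the tool send_rows, never from a script. Its argument "rows" is a list of rows, each a list of 4 numbers: the shift along the tool's x, y, z in mm, then the turn about the tool's x in rad. In form: [[x, y, z, turn], ...]. A call has 1 to 10 rows; each row shifts and turns the pose as measured when the row begins, along the tool's axes as they then stand; what a row does not reach is not made up. A row lasts 1/12 s, in which the tool goes at most 41.7 mm and 7.16 degrees, less where a joint would pass 70% of its speed; a pose out of reach is approached as far as the arm can. A call with a gripper value outside its range is refused whole. "fingers" is the opening, from 0 (shut) to 1 (fully open), set as the call begins (left out, the last holds). The fingers move at their own pace and stop on an object; the grip force is fixed at half the most. Time passes only in rows, so rows that do not move let the fingers close. It gives the time, the measured TCP pose, the force and the opening at its end, in the units of the state.
- ctrl.get_obs(): the state, without advancing time (a new reading comes with each control period).
- ctrl.get_image(name): name is "scene" or "top" or "wrist"; returns a dict with "img" (480x640x3 uint8, red, green, blue), "depth" (480x640 float32, mm along the optical axis (not along the pixel's ray), 0 where there is no reading), "mtx" (3x3 intrinsics, pixels), "dist_coeffs" ([k1, k2, p1, p2, k3] as OpenCV has them; the pictures are not rectified), "world_from_camera" (4x4, takes a point from camera to world coordinates). Camera axes: x right, y down, z forward; pixel columns grow to the right and rows downward; lengths in mm; the calibration is good to about 2 mm. A picture is of the moment at which its call begins.
- ctrl.close_job(): hands the job in, once; it reports no verdict.
The state is a dict: "t": time; "qpos": joint angles; "qvel": joint speeds; "joint_torque": joint torques, N m; "ee_pos": TCP position; "orientation": TCP orientation; "ft_force": force on the tool from outside, world axes, zero at the start; "moment": the same for the moment, N m; "width": finger opening in mm.
Only numpy, scipy, OpenCV 4.12 (cv2) and the standard library are available. Lean on these libraries where they do the work, as an engineer would, in place of code of your own. Each camera call takes 0.05 s, during which the arm holds its last target.

## Working session

There is one attempt and no reset: what is moved stays moved. The work goes in short steps, Python scripts to look and compute and a tool call to move; the robot and the scene stay as the last step left them, time stands still between calls to the robot, and variables do not carry over. Pictures are saved under pics/ and viewed, and the job is handed in when it is done.

Besides the shell and the picture viewer there is one more tool, called as name(argument=value, ...), one argument or row to a line, values as JSON. send_rows: Moves the arm, as the interface text tells. Its arguments: {"type":"object","properties":{"rows":{"type":"array"},"fingers":{"type":"number"}},"required":["rows"]}

```bash
mkdir -p pics; cat > h.py <<'E'
import numpy as np, cv2
from workcell import ctrl
def grab(n,tag):
    d=ctrl.get_image(n); cv2.imwrite(f'pics/{tag}.png',d['img'][:,:,::-1]); np.savez(f'{tag}.npz',**d); return d
def ray(d,uv,z):
    p=cv2.undistortPoints(np.array(uv,float).reshape(-1,1,2),d['mtx'],d['dist_coeffs']).reshape(-1,2)
    T=d['world_from_camera']; r=np.c_[p,np.ones(len(p))]@T[:3,:3].T; o=T[:3,3]
    return o+r*((z-o[2])/r[:,2])[:,None]
E
python3 - <<'E'
from h import *
for n in('top','scene','wrist'):
    d=grab(n,n+'0'); print(n,d['world_from_camera'].round(3).tolist())
print(ctrl.get_obs())
E
```

```text
top [[-0.024, -0.991, 0.129, 380.515], [-0.999, 0.02, -0.03, -113.075], [0.027, -0.13, -0.991, 1018.453], [0.0, 0.0, 0.0, 1.0]]
scene [[-0.724, -0.499, 0.475, -103.241], [-0.689, 0.527, -0.497, 509.517], [-0.002, -0.688, -0.726, 980.178], [0.0, 0.0, 0.0, 1.0]]
wrist [[0.42, -0.873, -0.248, 330.129], [-0.907, -0.405, -0.113, -535.0], [-0.001, 0.272, -0.962, 384.532], [0.0, 0.0, 0.0, 1.0]]
{'t': 0.15, 'qpos': array([-1.15500997e+00,  4.23667412e-01,  1.63051276e+00,  1.08432083e-05,
        1.08858161e+00, -1.89975431e-02]), 'qvel': array([-0.00222264, -0.00227682, -0.00201636, -0.00114947,  0.00111074,
        0.00043408]), 'joint_torque': array([-5.00903570e-04, -5.44986677e+01, -2.73920846e+01,  6.42630388e-02,
        2.03395018e-02, -8.24008134e-05]), 'ee_pos': array([ 263.1122312 , -566.44341539,  222.07960775]), 'orientation': array([ 0.88392463,  1.38505989, -0.88284815]), 'ft_force': array([ 0.67581935, -0.28489838,  0.65275683]), 'moment': array([-0.00785116, -0.04025751,  0.03121038]), 'width': 87.71607501580634}
```

View pics/top0.png

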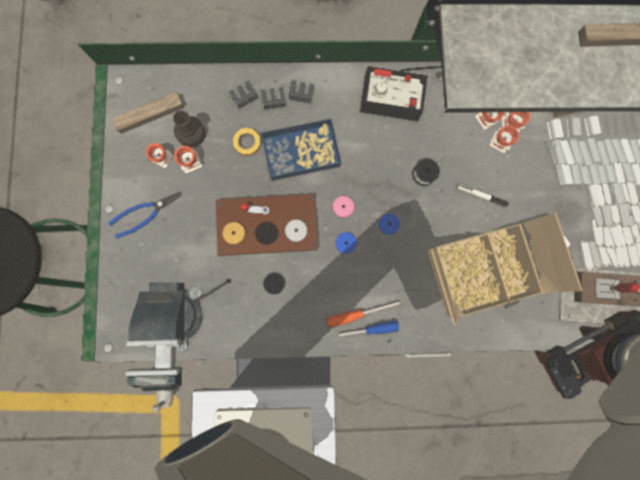

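View pics/scene0.png

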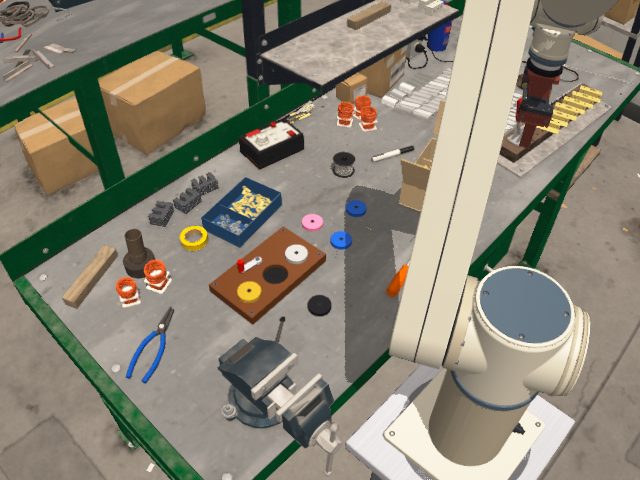

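The top picture shows the steel disc at about (296,230), the recess at (267,233), the brass disc at (234,233) and the red knob near (244,206), on the brown plate. Next I measure these.

```bash
python3 - <<'E'
from h import *
class L(dict):pass
for n in('top','scene'):
    d=dict(np.load(n+'0.npz')); im=d['img']; hsv=cv2.cvtColor(im,cv2.COLOR_RGB2HSV)
    roi=np.zeros(im.shape[:2],np.uint8)
    if n=='top': roi[190:260,212:322]=1
    else: roi[225:322,205:330]=1
    H,S,V=cv2.split(hsv)
    print(n)
    M={'steel':(S<60)&(V>140),'brass':(H>15)&(H<32)&(S>130)&(V>150),'red':((H<6)|(H>172))&(S>170)&(V>130),'recess':(V<60),'plate':(H<20)&(S>70)&(V>60)&(V<160)}
    for k,m in M.items():
        m=(m&(roi>0)).astype(np.uint8)
        cs,_=cv2.findContours(m,cv2.RETR_EXTERNAL,cv2.CHAIN_APPROX_NONE)
        cs=sorted(cs,key=cv2.contourArea,reverse=True)[:2]
        for c in cs:
            if len(c)<6: continue
            z={'steel':34,'brass':34,'red':59,'recess':24,'plate':24}[k]
            w=ray(d,c.reshape(-1,2),z)[:,:2].astype(np.float32)
            (cx,cy),r=cv2.minEnclosingCircle(w)
            print(k,cv2.contourArea(c),cv2.boundingRect(c),'circ',round(cx,1),round(cy,1),round(r,1),'rect',cv2.minAreaRect(w))
d=dict(np.load('top0.npz'));im=d['img'][170:280,200:340];cv2.imwrite('pics/c0.png',cv2.resize(im[:,:,::-1],None,fx=5,fy=5,interpolation=cv2.INTER_CUBIC))
d=dict(np.load('scene0.npz'));im=d['img'][220:330,195:335];cv2.imwrite('pics/c1.png',cv2.resize(im[:,:,::-1],None,fx=5,fy=5,interpolation=cv2.INTER_CUBIC))
E
```

```text
top
steel 376.0 (285, 219, 23, 23) circ 505.4 -80.7 26.2 rect ((505.6042785644531, -80.29532623291016), (50.4272575378418, 50.13129806518555), 43.82987594604492)
steel 196.0 (239, 254, 56, 6) circ 445.5 -13.9 62.1 rect ((446.4029846191406, -13.892070770263672), (124.15359497070312, 11.324321746826172), 88.77237701416016)
brass 339.5 (223, 222, 22, 22) circ 502.7 61.6 25.3 rect ((502.72894287109375, 60.69527816772461), (47.64369583129883, 48.35349655151367), 89.99308776855469)
red 3.5 (242, 205, 5, 3) circ 557.6 33.1 4.6 rect ((558.7340087890625, 33.047725677490234), (8.954825401306152, 4.540916442871094), 88.91619873046875)
plate 5425.0 (216, 194, 102, 62) circ 522.1 -12.6 129.7 rect ((522.368408203125, -12.437881469726562), (131.21041870117188, 229.69345092773438), 2.374049663543701)
scene
steel 4458.5 (205, 225, 125, 97) circ 507.9 -7.5 183.0 rect ((516.676513671875, 0.2809600830078125), (275.713623046875, 266.0152893066406), 43.77357864379883)
steel 307.5 (285, 245, 23, 19) circ 501.7 -76.2 27.4 rect ((501.4523620605469, -76.03573608398438), (48.135520935058594, 52.3510856628418),
[... 272 characters left out ...]
(2.2818222045898438, 28.25418472290039), 50.749568939208984)
red 56.0 (237, 259, 7, 14) circ 547.5 42.8 18.2 rect ((547.5086669921875, 42.84415817260742), (12.629146575927734, 36.07728576660156), 48.08572769165039)
recess 337.0 (308, 295, 22, 21) circ 376.0 -15.1 25.7 rect ((376.9279479980469, -14.678642272949219), (42.895233154296875, 50.78159713745117), 42.404109954833984)
recess 260.5 (264, 267, 23, 16) circ 499.5 -10.4 24.7 rect ((499.2179260253906, -9.66628646850586), (47.43122482299805, 41.465614318847656), 43.605255126953125)
plate 5374.0 (209, 226, 117, 96) circ 519.8 -6.3 135.9 rect ((515.033935546875, -6.069908142089844), (143.99227905273438, 240.08360290527344), 2.213101625442505)
```

```bash
sleep 1
```

```text
(no output)
```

View pics/c0.png

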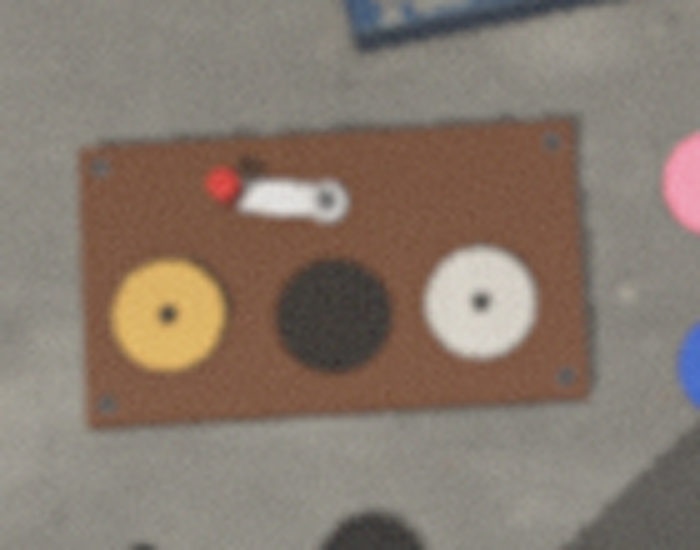

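View pics/c1.png

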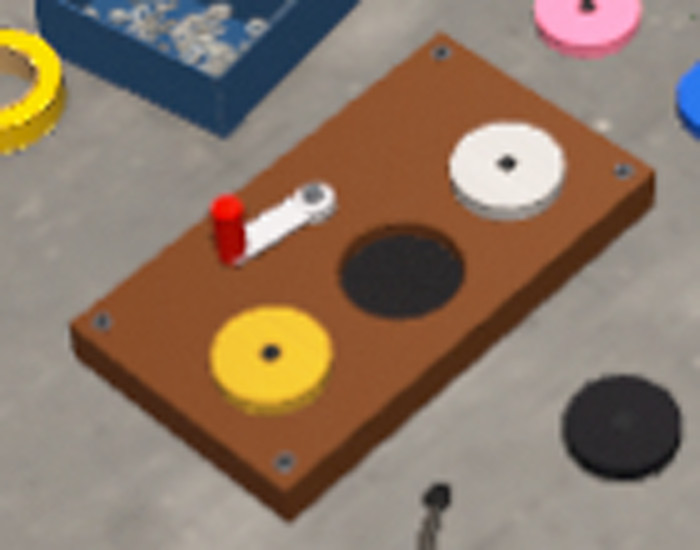

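```bash
python3 - <<'E'
from h import *
from scipy.spatial.transform import Rotation as R
P={'top':(200,170,dict(disc=(481,301,34),rec=(333,315,15),brass=(167,314,34),knob=(224,184,59),piv=(326,201,32),s1=(99,167,24),s2=(551,142,24),s3=(565,376,24),s4=(107,404,24))),
'scene':(195,220,dict(disc=(507,163,34),rec=(402,276,15),brass=(270,352,34),knob=(228,204,59),piv=(313,195,32),s1=(101,322,24),s2=(441,53,24),s3=(622,170,24),s4=(284,461,24)))}
for n,(ox,oy,p) in P.items():
    d=dict(np.load(n+'0.npz'));w={}
    for k,(u,v,z) in p.items():
        w[k]=ray(d,[(ox+(u+.5)/5-.5,oy+(v+.5)/5-.5)],z)[0][:2]; print(n,k,w[k].round(1))
    c=sum(w[k] for k in('s1','s2','s3','s4'))/4; y=w['s1']+w['s4']-w['s2']-w['s3']; a=np.arctan2(-y[0],y[1])
    x=w['s1']+w['s2']-w['s3']-w['s4']; print(c,a,np.arctan2(x[1],x[0]))
    ex=np.array([np.cos(a),np.sin(a)]);ey=np.array([-ex[1],ex[0]]);B=np.array([ex,ey])
    r=c-20*ex;pv=c+32*ex;print('rec',r,'piv',pv,'disc rel',B@(w['disc']-r),'knob rel piv',B@(w['knob']-pv))
print(R.from_rotvec(ctrl.get_obs()['orientation']).as_matrix().round(3))
E
```

```text
top disc [506. -81.]
top rec [503.2 -11.6]
top brass [502.9  61.8]
top knob [557.8  32.2]
top piv [554.  -10.5]
top s1 [573.4  95.2]
top s2 [ 581.3 -114.4]
top s3 [ 471.7 -118.7]
top s4 [463.2  90.8]
[522.40272622 -11.77490447] 0.03915807196121243 0.03967066305951535
rec [502.41805781 -12.55786578] piv [554.37819568 -10.52216638] disc rel [  0.86154932 -68.49556512] knob rel piv [ 5.09944786 42.53307398]
scene disc [504.8 -79.6]
scene rec [504.  -13.9]
scene brass [502.3  62.4]
scene knob [557.6  33.2]
scene piv [554.   -9.7]
scene s1 [572.4  96.5]
scene s2 [ 580.4 -113.1]
scene s3 [ 471.6 -117.7]
scene s4 [463.2  91.6]
[521.88576985 -10.67462763] 0.039188722669831345 0.043458243625475595
rec [501.90112545 -11.45820148] piv [553.8612009   -9.42090946] disc rel [  0.21020729 -68.2059133 ] knob rel piv [ 5.39644604 42.47546824]
[[-0.     0.907  0.421]
 [ 0.001  0.421 -0.907]
 [-1.     0.    -0.001]]
```

View pics/wrist0.png

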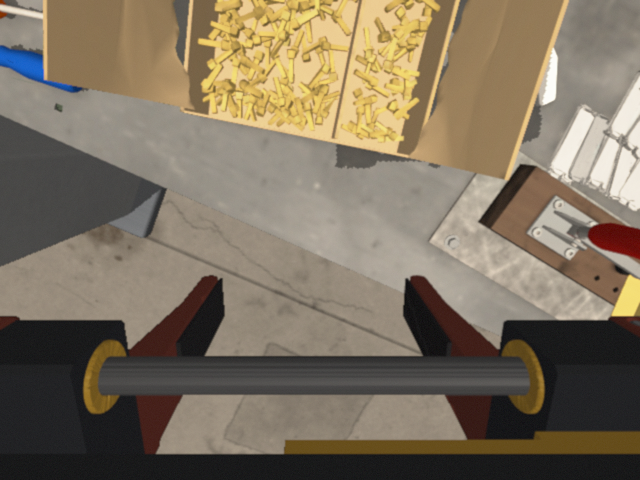

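The two views agree within about 1.5 mm. The plate is turned +0.039 rad. The recess is at (502,-12), the steel disc at (505.5,-80), the pivot at (554,-10) and the knob at (557.7,32.7), which gives q≈1.69. I'll cradle the disc between two partly open fingers and push along the plate's +y. First I move the tool over.

send_rows(
  rows=[
    [0, 29, -21.5, 0],
    [0, 29, -21.5, 0],
    [0, 29, -21.5, 0],
    [0, 29, -21.5, 0],
    [0, 29, -21.5, 0],
    [0, 29, -21.5, 0],
    [0, 29, -21.5, 0],
  ],
  fingers=0.34,
)

```text
t: 0.73
ee_pos: [384.4, -341.8, 219.8]
orientation: [0.891, 1.382, -0.892]
ft_force: [0.2, -0.3, -0.1]
width: 44.5
```

send_rows(
  rows=[
    [0, 29, -21.5, 0],
    [0, 29, -21.5, 0],
    [0, 29, -21.5, 0],
    [0, 29, -21.5, 0],
    [0, 29, -21.5, 0],
    [0, 29, -21.5, 0],
  ],
)

```text
t: 1.23
ee_pos: [492.4, -142.1, 219.4]
orientation: [0.892, 1.382, -0.893]
ft_force: [0.3, -0.3, -0.2]
width: 29.9
```

send_rows(
  rows=[
    [0, 0, 0, -0.12],
    [0, 0, 0, -0.12],
    [0, 0, 0, -0.12],
    [0, 0, 0, -0.12],
    [0, 0, 0, -0.12],
    [0, 0, 0, -0.12],
    [0, 0, 0, -0.12],
    [0, 0, 0, -0.12],
    [0, 0, 0, -0.12],
  ],
)

```text
t: 1.98
ee_pos: [495.0, -132.3, 217.8]
orientation: [0.023, 1.575, -0.019]
ft_force: [-0.2, -0.7, -0.6]
width: 30.0
```

```bash
cat > st.py <<'E'
from h import *
import sys
from scipy.spatial.transform import Rotation as R
a=.039; ex=np.array([np.cos(a),np.sin(a)]);ey=np.array([-ex[1],ex[0]]);rec=np.array([502.2,-12.])
def st():
    o=ctrl.get_obs(); M=R.from_rotvec(o['orientation']).as_matrix(); p=o['ee_pos']
    d=p[:2]-rec
    print('t',round(o['t'],2),'tcp',p.round(1),'rel rec plate',(ex@d).round(1),(ey@d).round(1),'F',o['ft_force'].round(1),'w',round(o['width'],1),'x',M[:,0].round(3),'yawy',np.arctan2(M[1,1],M[0,1]).round(4),'turn needed',-(np.pi/2+a-np.arctan2(M[1,1],M[0,1])).round(4),'q',o['qpos'].round(2))
    return o,M
def goto(x,y,z): # plate-frame rel rec -> tool shift
    o,M=st(); t=np.r_[rec+x*ex+y*ey,z]; print('shift',(M.T@(t-o['ee_pos'])).round(1))
E
python3 -c "
from st import *
goto(.5,-110,110)"
```

```text
t 1.98 tcp [ 495.  -132.3  217.8] rel rec plate -11.8 -120.0 F [-0.2 -0.7 -0.6] w 30.0 x [-0.004  0.003 -1.   ] yawy 1.5445 turn needed -0.0653 q [-0.29  0.27  1.88  0.    1.   -0.26]
shift [107.8  10.5  12.2]
```

send_rows(
  rows=[
    [0, 0, 0, -0.065],
    [27, 2.5, 3, 0],
    [27, 2.5, 3, 0],
    [27, 2.5, 3, 0],
    [27, 2.5, 3, 0],
    [0, 0, 0, 0],
  ],
)

```text
t: 2.48
ee_pos: [508.4, -121.9, 108.1]
orientation: [-0.038, 1.569, 0.04]
ft_force: [-0.5, -0.2, -1.7]
width: 29.6
```

```bash
python3 -c "
from st import *
goto(.5,-110,28.5)
d=grab('wrist','w1'); grab('top','t1')"
```

```text
t 2.48 tcp [ 508.4 -121.9  108.1] rel rec plate 1.9 -110.0 F [-0.5 -0.2 -1.7] w 29.6 x [ 0.002  0.001 -1.   ] yawy 1.6203 turn needed 0.0105 q [-0.26  0.44  1.93  0.    0.76 -0.31]
shift [79.6 -0.  -1.6]
```

View pics/w1.png

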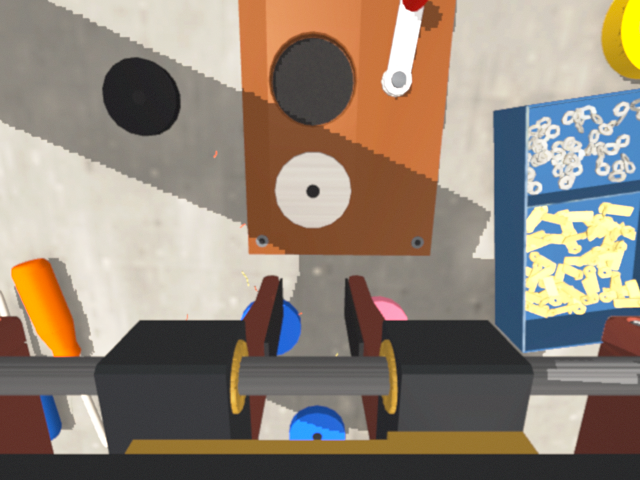

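The wrist view shows the steel disc at (313,190), the recess at (313,79), and the fingers near (270,285) and (355,285), lined up with the disc. I refine the positions from this closer picture.

```bash
python3 - <<'E'
from st import *
d=dict(np.load('w1.npz'))
hsv=cv2.cvtColor(d['img'],cv2.COLOR_RGB2HSV);H,S,V=cv2.split(hsv)
def f(m,x0,y0,x1,y1,z):
    m=m.astype(np.uint8);r=np.zeros_like(m);r[y0:y1,x0:x1]=m[y0:y1,x0:x1]
    c=max(cv2.findContours(r,0,cv2.CHAIN_APPROX_NONE)[0],key=cv2.contourArea)
    w=ray(d,c.reshape(-1,2),z)[:,:2].astype(np.float32);e=cv2.fitEllipse(w);print(e, [ex@(np.array(e[0])-rec),ey@(np.array(e[0])-rec)])
f((S<70)&(V>120),268,145,358,235,34)
f((V<95)&(S<90),262,28,362,132,15)
print(ray(d,[(262,241),(418,242),(397,80)],24), ray(d,[(397,80)],33))
E
```

```text
((505.3408203125, -80.26606750488281), (49.133609771728516, 49.404476165771484), 10.257218360900879) [np.float64(0.4767302498519985), np.float64(-68.33661868343725)]
((501.8465881347656, -12.118966102600098), (51.46783447265625, 51.85948181152344), 172.7052459716797) [np.float64(-0.3577816315081623), np.float64(-0.10509607134258893)]
[[ 471.27588805 -119.09256748   24.        ]
 [ 581.94484771 -114.49662481   24.        ]
 [ 555.25673463   -9.39106948   24.        ]] [[553.39127382 -10.78319838  33.        ]]
```

The wrist view confirms the positions. I go down behind the disc.

send_rows(
  rows=[
    [20, 0, -0.5, 0.01],
    [20, 0, -0.5, 0],
    [20, 0, -0.5, 0],
    [12, 0, 0, 0],
    [6, 0, 0, 0],
    [0, 0, 0, 0],
  ],
)

```text
t: 3.08
ee_pos: [517.5, -125.9, 41.9]
orientation: [-0.034, 1.548, 0.026]
ft_force: [-0.2, 0.9, 0.2]
width: 30.1
```

```bash
python3 -c "
from st import *
goto(.3,-98,28.5)"
```

```text
t 3.08 tcp [ 517.5 -125.9   41.9] rel rec plate 10.8 -114.4 F [-0.2  0.9  0.2] w 30.1 x [ 0.023 -0.005 -1.   ] yawy 1.6093 turn needed -0.0005 q [-0.26  0.56  1.94  0.    0.61 -0.3 ]
shift [ 13.1  16.5 -10.8]
```

The tool drifted about 10 mm in x on the way down and is clear of everything. I correct that in smaller steps.

send_rows(
  rows=[
    [2, 0, -3, 0],
    [2, 0, -3, 0],
    [2, 0, -3, 0],
    [0, 0, -1.5, 0],
    [0, 0, 0, 0],
  ],
)

```text
t: 3.5
ee_pos: [508.6, -127.3, 39.3]
orientation: [-0.036, 1.542, 0.024]
ft_force: [-0.4, 0.5, -0.5]
width: 29.7
```

```bash
python3 -c "
from st import *
goto(.3,-102,28.5)"
```

```text
t 3.5 tcp [ 508.6 -127.3   39.3] rel rec plate 1.9 -115.5 F [-0.4  0.5 -0.5] w 29.7 x [ 0.028 -0.007 -1.   ] yawy 1.6091 turn needed -0.0007 q [-0.27  0.56  1.97  0.    0.59 -0.31]
shift [10.6 13.6 -1.9]
```

send_rows(
  rows=[
    [5, 2, -1, 0],
    [5, 2, -1, 0],
    [3, 2, -0.5, 0],
    [1, 1, 0, 0],
  ],
)

```text
t: 3.83
ee_pos: [506.6, -120.3, 24.9]
orientation: [-0.036, 1.54, 0.024]
ft_force: [0.5, -1.9, 2.7]
width: 29.5
```

```bash
python3 -c "
from st import *
goto(.3,-102,28.5)"
```

```text
t 3.83 tcp [ 506.6 -120.3   24.9] rel rec plate 0.2 -108.4 F [ 0.5 -1.9  2.7] w 29.5 x [ 0.03  -0.007 -1.   ] yawy 1.6086 turn needed -0.0012 q [-0.26  0.58  1.98  0.    0.55 -0.3 ]
shift [-3.6  6.4  0.2]
```

send_rows(
  rows=[
    [-2.5, 0, 0, 0],
    [-1, 1, 0, 0],
    [0, 2, 0, 0],
    [0, 0, 0, 0],
  ],
)

```text
t: 4.17
ee_pos: [506.0, -116.4, 27.8]
orientation: [-0.036, 1.542, 0.024]
ft_force: [-0.0, -0.3, -0.4]
width: 29.7
```

```bash
python3 -c "
from st import *
goto(.3,-100,29)"
```

```text
t 4.17 tcp [ 506.  -116.4   27.8] rel rec plate -0.2 -104.5 F [-0.  -0.3 -0.4] w 29.7 x [ 0.029 -0.007 -1.   ] yawy 1.6092 turn needed -0.0006 q [-0.25  0.58  1.98  0.    0.55 -0.29]
shift [-1.2  4.4  0.6]
```

send_rows(
  rows=[
    [-0.5, 3, 0.5, 0],
    [0, 3, 0, 0],
    [0, 3, 0, 0],
    [0, 3, 0, 0],
    [0, 3, 0, 0],
    [0, 3, 0, 0],
  ],
)

```text
t: 4.67
ee_pos: [506.3, -97.1, 28.7]
orientation: [-0.036, 1.541, 0.024]
ft_force: [-0.4, -0.2, -0.4]
width: 29.4
```

```bash
python3 -c "
from st import *
goto(.2,-90,29)"
```

```text
t 4.67 tcp [506.3 -97.1  28.7] rel rec plate 0.8 -85.2 F [-0.4 -0.2 -0.4] w 29.4 x [ 0.03  -0.007 -1.   ] yawy 1.6089 turn needed -0.0009 q [-0.21  0.57  1.99 -0.    0.55 -0.25]
shift [-0.3 -4.8 -0.6]
```

```bash
cat > disc.py <<'E'
from st import *
def disc(tag,view=False):
    d=grab('wrist',tag)
    V=cv2.cvtColor(d['img'],cv2.COLOR_RGB2HSV);H,S,V=cv2.split(V)
    m=((S<70)&(V>115)).astype(np.uint8)
    for c in cv2.findContours(m,0,cv2.CHAIN_APPROX_NONE)[0]:
        if cv2.contourArea(c)<800: continue
        w=ray(d,c.reshape(-1,2),34)[:,:2].astype(np.float32);e=cv2.fitEllipse(w);p=np.array(e[0])-rec
        if abs(ex@p)<25 and abs(ey@p)<95: print('disc',(ex@p).round(1),(ey@p).round(1),e[1],cv2.boundingRect(c))
E
python3 -c "
from disc import *
disc('w2')"
```

```text
disc 0.1 -54.7 (49.112545013427734, 50.18889236450195) (258, 184, 111, 108)
```

View pics/w2.png

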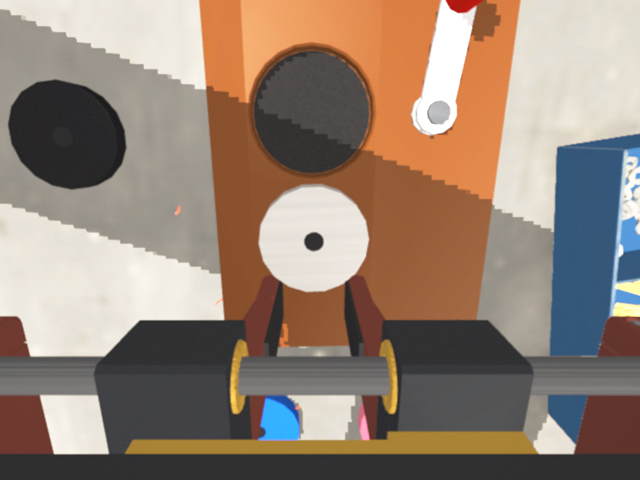

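The disc, at (313,240), sits centred in the cradle and heads straight for the recess at (312,110). I keep pushing.

send_rows(
  rows=[
    [0, 3, 0, 0],
    [0, 3, 0, 0],
    [0, 3, 0, 0],
    [0, 3, 0, 0],
    [0, 3, 0, 0],
    [0, 3, 0, 0],
    [0, 3, 0, 0],
    [0, 3, 0, 0],
  ],
)

```text
t: 5.38
ee_pos: [505.4, -70.5, 28.6]
orientation: [-0.036, 1.54, 0.024]
ft_force: [-0.3, -1.3, -0.6]
width: 29.9
```

```bash
python3 -c "
from disc import *
goto(.5,-31,29);disc('w3')"
```

```text
t 5.38 tcp [505.4 -70.5  28.6] rel rec plate 0.9 -58.5 F [-0.3 -1.3 -0.6] w 29.9 x [ 0.03  -0.007 -1.   ] yawy 1.6091 turn needed -0.0007 q [-0.16  0.57  2.   -0.    0.54 -0.19]
shift [-0.7 27.5 -0.4]
disc 0.2 -28.1 (49.12188720703125, 50.22932434082031) (258, 184, 111, 108)
```

send_rows(
  rows=[
    [0, 2.5, 0, 0],
    [0, 2.5, 0, 0],
    [0, 2.5, 0, 0],
    [0, 2.5, 0, 0],
    [0, 2.5, 0, 0],
    [0, 2, 0, 0],
    [0, 2, 0, 0],
    [0, 2, 0, 0],
  ],
)

```text
t: 6.1
ee_pos: [504.8, -49.9, 28.6]
orientation: [-0.036, 1.54, 0.024]
ft_force: [-0.1, -0.7, 0.3]
width: 30.0
```

```bash
python3 -c "
from disc import *
goto(.5,-31,29);disc('w4')"
```

```text
t 6.1 tcp [504.8 -49.9  28.6] rel rec plate 1.1 -37.9 F [-0.1 -0.7  0.3] w 30.0 x [ 0.031 -0.007 -1.   ] yawy 1.6092 turn needed -0.0006 q [-0.12  0.56  2.01 -0.01  0.54 -0.15]
shift [-0.5  6.9 -0.6]
disc 0.5 -7.9 (48.90188980102539, 50.002777099609375) (258, 185, 111, 108)
```

View pics/w4.png

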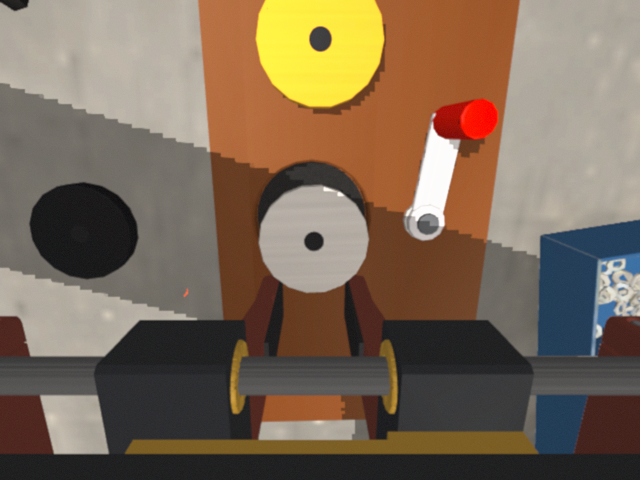

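The disc is about 8 mm short of the centre, with the dark crescent left near (312,175). A few slow rows remain.

send_rows(
  rows=[
    [0, 2, -0.3, 0],
    [0, 2, -0.3, 0],
    [0, 1.5, 0, 0],
    [0, 1.5, 0, 0],
  ],
)

```text
t: 6.48
ee_pos: [503.4, -41.7, 28.2]
orientation: [-0.036, 1.541, 0.024]
ft_force: [-0.2, 0.6, 0.2]
width: 29.7
```

```bash
python3 -c "
from disc import *
goto(.5,-30,29);disc('w5')"
```

```text
t 6.48 tcp [503.4 -41.7  28.2] rel rec plate 0.1 -29.8 F [-0.2  0.6  0.2] w 29.7 x [ 0.03  -0.007 -1.   ] yawy 1.6091 turn needed -0.0007 q [-0.1   0.56  2.01 -0.01  0.54 -0.14]
shift [-0.7 -0.2  0.5]
disc -0.5 1.6 (46.246795654296875, 47.184268951416016) (262, 185, 104, 103)
```

View pics/w5.png

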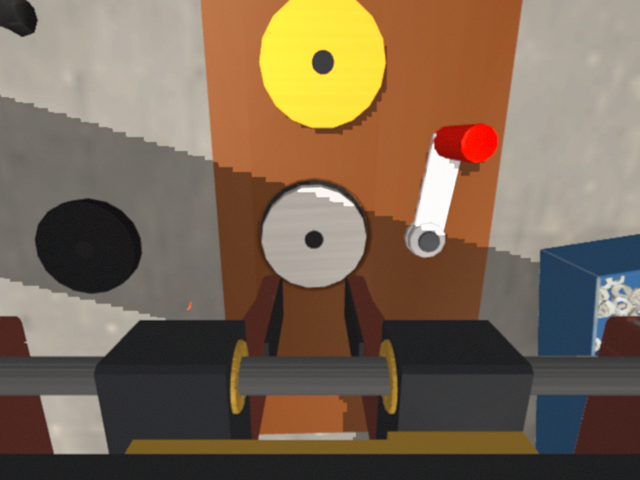

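The disc has dropped. It appears at 46.7 mm on the z=34 plane, which is what a 50 mm disc at z≈25 would give, and the gap round it is even, so it lies flat. Next I back off, rise, close the fingers and go to the +x side of the knob.

send_rows(
  rows=[
    [-1, -3, 0, 0],
    [-10, -2, 0, 0],
    [-15, 0, 0, 0],
    [-20, 0, 0, 0],
    [-20, 0, 0, 0],
    [0, 0, 0, 0],
  ],
  fingers=0.34,
)

```text
t: 7.03
ee_pos: [500.2, -47.0, 97.7]
orientation: [-0.035, 1.545, 0.025]
ft_force: [0.5, -0.2, -0.4]
width: 29.8
```

```bash
python3 -c "
from disc import *
goto(86,42,95)"
```

```text
t 7.03 tcp [500.2 -47.   97.7] rel rec plate -3.3 -34.9 F [ 0.5 -0.2 -0.4] w 29.8 x [ 0.026 -0.006 -1.   ] yawy 1.6091 turn needed -0.0007 q [-0.12  0.43  2.   -0.01  0.69 -0.15]
shift [ 4.4 77.  89.2]
```

send_rows(
  rows=[
    [0, 15, 18, 0],
    [0, 15, 18, 0],
    [0, 15, 18, 0],
    [0, 15, 18, 0],
    [0, 15, 16, 0],
    [0, 0, 0, 0],
    [0, 0, 0, 0],
  ],
  fingers=0,
)

```text
t: 7.62
ee_pos: [588.2, 32.2, 101.7]
orientation: [-0.033, 1.542, 0.022]
ft_force: [-0.1, -1.2, -0.5]
width: 0.5
```

```bash
python3 -c "
from disc import *
goto(86,42,49);grab('wrist','w6')"
```

```text
t 7.62 tcp [588.2  32.2 101.7] rel rec plate 87.7 40.8 F [-0.1 -1.2 -0.5] w 0.5 x [ 0.029 -0.006 -1.   ] yawy 1.6053 turn needed -0.0045 q [ 0.04  0.52  1.81 -0.01  0.79  0.01]
shift [52.6  1.5 -3.2]
```

View pics/w6.png

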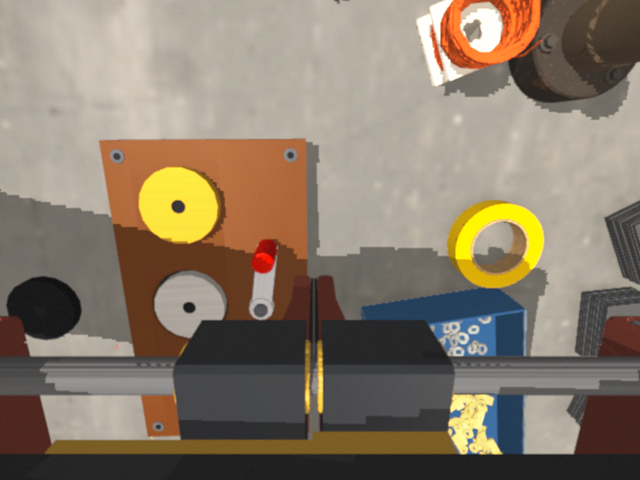

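The wrist view shows the knob at (263,256), the shut fingertips at (318,285) and the tray's nearest corner at (365,308). I check the clearance to the tray before going down.

```bash
python3 -c "
from st import *
d=dict(np.load('w6.npz'))
for n,uv,z in [('tray',(363,306),45),('knob',(263,264),59),('piv',(261,310),33)]:
  p=ray(d,[uv],z)[0][:2];print(n,p,ex@(p-rec),ey@(p-rec))
d=dict(np.load('top0.npz'))
for uv in [(262,152),(270,178),(341,165)]: p=ray(d,[uv],45)[0][:2];print('traytop',ex@(p-rec),ey@(p-rec))"
```

```text
tray [ 6.23504997e+02 -2.70177991e-01] 121.67010310147451 6.991206927425307
knob [558.621971    33.07350754] 58.13648874311045 42.83933438968377
piv [554.25886089 -10.6887648 ] 52.07040035121307 -0.7195427972141392
traytop 185.11179190573787 -1.3510319783855358
traytop 122.61554576996497 -16.912354312225503
traytop 144.22654640872688 -181.69993508712633
```

send_rows(
  rows=[
    [18, 0, -0.5, 0],
    [18, 0, -0.5, 0],
    [10, 0, -0.5, 0],
    [0, 0, 0, 0],
  ],
)

```text
t: 8.0
ee_pos: [585.3, 28.7, 54.7]
orientation: [-0.031, 1.542, 0.019]
ft_force: [-1.0, 0.2, -0.2]
width: 0.6
```

```bash
python3 -c "
from disc import *
goto(86,42,43)"
```

```text
t 8.0 tcp [585.3  28.7  54.7] rel rec plate 84.6 37.5 F [-1.   0.2 -0.2] w 0.6 x [ 0.028 -0.007 -1.   ] yawy 1.6028 turn needed -0.007 q [ 0.03  0.59  1.83 -0.01  0.69  0.01]
shift [11.7  4.6  1. ]
```

send_rows(
  rows=[
    [5, 2, 0, -0.007],
    [4, 1, 0, 0],
    [2, 1, 0, 0],
    [0, 0, 0, 0],
  ],
)

```text
t: 8.33
ee_pos: [584.2, 31.4, 43.4]
orientation: [-0.036, 1.544, 0.024]
ft_force: [0.1, -0.5, 0.8]
width: 0.1
```

```bash
python3 -c "
from disc import *
goto(46,40,43)"
```

```text
t 8.33 tcp [584.2  31.4  43.4] rel rec plate 83.7 40.2 F [ 0.1 -0.5  0.8] w 0.1 x [ 0.027 -0.007 -1.   ] yawy 1.6086 turn needed -0.0012 q [ 0.04  0.61  1.83 -0.01  0.67  0.01]
shift [ -0.6  -0.3 -37.7]
```

send_rows(
  rows=[
    [0, 0, -4, 0],
    [0, 0, -4, 0],
    [0, 0, -4, 0],
    [0, 0, -4, 0],
    [0, 0, -4, 0],
    [0, 0, -4, 0],
    [0, 0, -4, 0],
    [0, 0, -4, 0],
  ],
)

```text
t: 9.0
ee_pos: [552.0, 30.5, 44.8]
orientation: [-0.036, 1.537, 0.024]
ft_force: [0.2, -0.9, -1.1]
width: 0.7
```

```bash
python3 -c "
from disc import *
goto(46,40,43);grab('wrist','w7')"
```

```text
t 9.0 tcp [552.   30.5  44.8] rel rec plate 51.4 40.5 F [ 0.2 -0.9 -1.1] w 0.7 x [ 0.034 -0.007 -0.999] yawy 1.6092 turn needed -0.0006 q [ 0.04  0.58  1.91 -0.01  0.63  0.01]
shift [ 1.6 -0.5 -5.5]
```

View pics/w7.png

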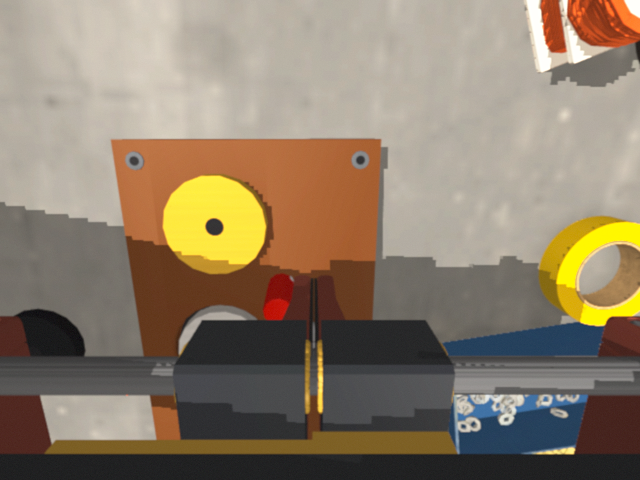

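The knob, at (275,300), is moving ahead of the fingers and the brass disc is untouched. I go on a little, then step round to its +y side.

send_rows(
  rows=[
    [0.5, 0, -3, 0],
    [0.5, 0, -3, 0],
    [0, 0, -2, 0],
    [0, 0, 6, 0],
    [0, 6, 0, 0],
    [0, 10, 0, 0],
    [0, 8, 0, 0],
    [0, 0, 0, 0],
  ],
)

```text
t: 9.72
ee_pos: [547.2, 56.3, 43.1]
orientation: [-0.035, 1.54, 0.023]
ft_force: [0.1, 0.1, 0.1]
width: 0.5
```

```bash
python3 -c "
from disc import *
goto(18,62,43);grab('wrist','w8')"
```

```text
t 9.72 tcp [547.2  56.3  43.1] rel rec plate 47.6 66.5 F [0.1 0.1 0.1] w 0.5 x [ 0.031 -0.007 -0.999] yawy 1.6077 turn needed -0.0021 q [ 0.09  0.58  1.91 -0.02  0.62  0.06]
shift [ -0.8  -4.6 -29.6]
```

View pics/w8.png

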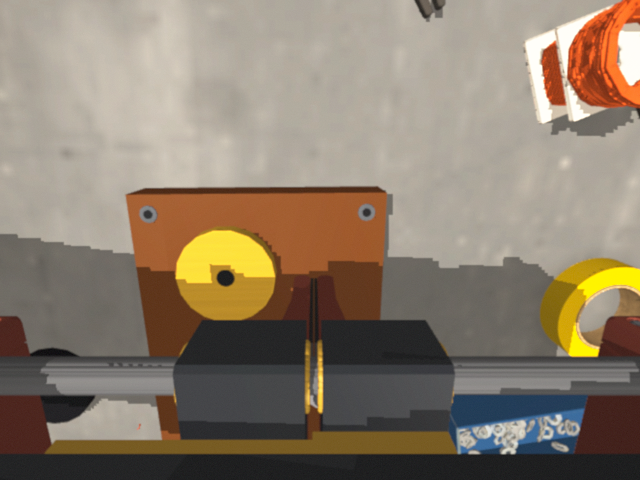

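send_rows(
  rows=[
    [0, 0, -8, 0],
    [0, 0, -8, 0],
    [0, 0, -8, 0],
    [0, 0, -6, 0],
    [0, 0, 0, 0],
  ],
)

```text
t: 10.18
ee_pos: [512.7, 55.1, 41.6]
orientation: [-0.036, 1.542, 0.024]
ft_force: [-0.9, -0.8, -0.0]
width: 0.9
```

```bash
python3 -c "
from disc import *
goto(16,17,43);d=grab('scene','s8')
cv2.imwrite('pics/s8c.png',cv2.resize(d['img'][200:340,180:360,::-1],None,fx=4,fy=4,interpolation=cv2.INTER_CUBIC))"
```

```text
t 10.18 tcp [512.7  55.1  41.6] rel rec plate 13.1 66.7 F [-0.9 -0.8 -0. ] w 0.9 x [ 0.029 -0.007 -1.   ] yawy 1.6094 turn needed -0.0004 q [ 0.09  0.55  1.99 -0.02  0.58  0.07]
shift [ -0.9 -49.7   2.9]
```

View pics/s8c.png

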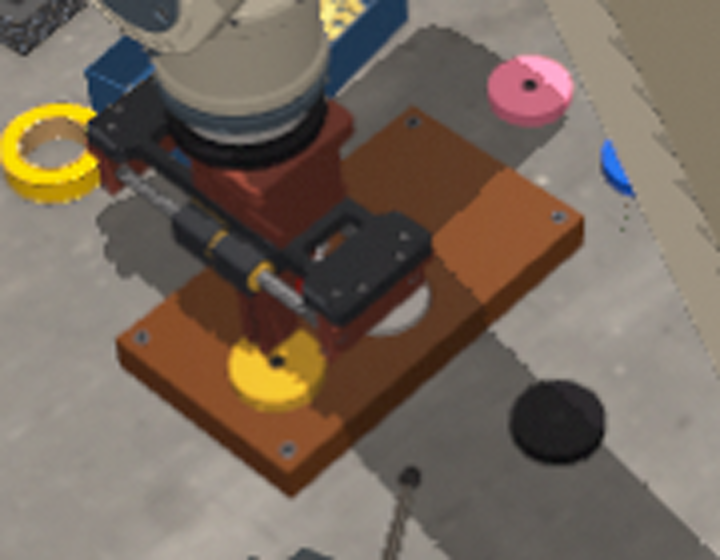

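In the scene picture the fingers stand over the deck on the brass side, the brass disc is unmoved, and the knob shows red behind the gripper. Next I push along the plate's -y.

send_rows(
  rows=[
    [0, -4, 1, 0],
    [0, -4, 1, 0],
    [0, -4, 1, 0],
    [0, -4, 0, 0],
    [0, -4, 0, 0],
    [0, -4, 0, 0],
    [0, -4, 0, 0],
  ],
)

```text
t: 10.82
ee_pos: [512.6, 27.2, 41.2]
orientation: [-0.031, 1.553, 0.025]
ft_force: [-1.7, 2.0, -0.0]
width: 0.6
```

```bash
python3 -c "
from disc import *
goto(16,17,43);grab('wrist','w9')"
```

```text
t 10.82 tcp [512.6  27.2  41.2] rel rec plate 11.9 38.8 F [-1.7  2.  -0. ] w 0.6 x [ 0.018 -0.003 -1.   ] yawy 1.6062 turn needed -0.0036 q [ 0.03  0.55  1.98 -0.01  0.59  0.  ]
shift [ -1.6 -21.7   4.2]
```

send_rows(
  rows=[
    [0, -4, 0.5, 0],
    [0, -4, 0.5, 0],
    [0, -4, 0, 0],
    [0, -3, 0, 0],
    [0, -2, 0, 0],
  ],
)

```text
t: 11.28
ee_pos: [515.9, 7.1, 41.4]
orientation: [-0.03, 1.551, 0.024]
ft_force: [-1.2, 1.4, -0.4]
width: 0.4
```

```bash
python3 -c "
from disc import *
goto(10,17,43);grab('wrist','w10')"
```

```text
t 11.28 tcp [515.9   7.1  41.4] rel rec plate 14.4 18.5 F [-1.2  1.4 -0.4] w 0.4 x [ 0.02  -0.004 -1.   ] yawy 1.6052 turn needed -0.0046 q [-0.01  0.55  1.98 -0.01  0.59 -0.04]
shift [-1.7 -1.5 -4.4]
```

View pics/w10.png

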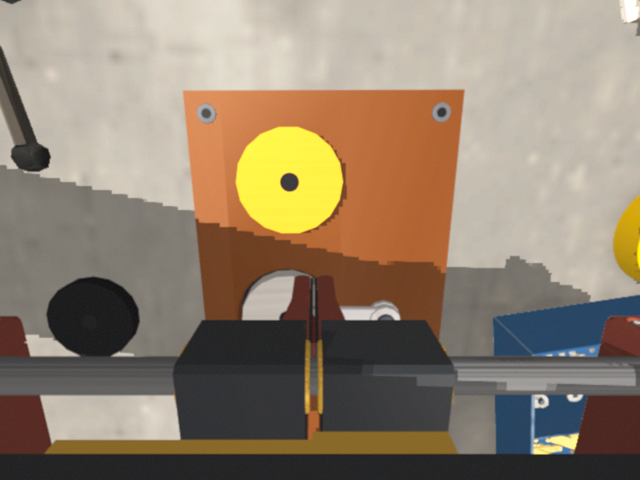

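The tab, seen near (360,313), now lies across the seated disc. Small rows will bring it to its stop while I watch the force.

send_rows(
  rows=[
    [0, -1.5, 0, 0],
    [0, -1.5, 0, 0],
  ],
)

```text
t: 11.5
ee_pos: [516.2, 5.3, 41.5]
orientation: [-0.026, 1.551, 0.024]
ft_force: [-0.6, 20.1, 0.3]
width: 0.4
```

send_rows(
  rows=[
    [0, -1.5, 0, 0],
    [0, -1.5, 0, 0],
  ],
)

```text
t: 11.67
ee_pos: [516.2, 5.7, 41.6]
orientation: [-0.02, 1.551, 0.025]
ft_force: [-0.1, 11.9, 0.7]
width: 0.6
```

```bash
python3 -c "
from disc import *
goto(10,17,43)"
```

```text
t 11.67 tcp [516.2   5.7  41.6] rel rec plate 14.7 17.1 F [-0.1 11.9  0.7] w 0.6 x [ 0.02   0.004 -1.   ] yawy 1.5993 turn needed -0.0105 q [-0.01  0.55  1.98  0.01  0.59 -0.05]
shift [-1.5 -0.2 -4.7]
```

The tab is at its stop: 12–20 N with no further travel. I back straight off, rise and look.

send_rows(
  rows=[
    [0, 4, 0, 0],
    [0, 6, 0, 0],
    [-10, 2, 0, 0],
    [-20, 0, 0, 0],
    [-25, 0, 0, 0],
    [-25, 0, 0, 0],
    [-25, -10, 0, 0],
    [-25, -30, 0, 0],
    [0, -30, 0, 0],
    [0, -30, 0, 0],
  ],
)

```text
t: 12.5
ee_pos: [517.2, -80.2, 182.5]
orientation: [-0.031, 1.548, 0.031]
ft_force: [-0.1, 0.8, 0.2]
width: 0.8
```

send_rows(
  rows=[
    [0, -30, 0, 0],
    [0, -20, 0, 0],
    [0, 0, 0, 0],
  ],
)

```text
t: 12.75
ee_pos: [520.9, -137.0, 187.7]
orientation: [-0.033, 1.54, 0.026]
ft_force: [0.6, 0.3, 0.1]
width: 0.2
```

```bash
python3 -c "
from disc import *
goto(0,-100,200);grab('wrist','w11');d=grab('top','t11')
cv2.imwrite('pics/t11c.png',cv2.resize(d['img'][100:300,90:370,::-1],None,fx=2.8,fy=2.8,interpolation=cv2.INTER_CUBIC))"
```

```text
t 12.75 tcp [ 520.9 -137.   187.7] rel rec plate 13.8 -125.7 F [0.6 0.3 0.1] w 0.2 x [ 0.031 -0.004 -1.   ] yawy 1.6087 turn needed -0.0011 q [-0.28  0.33  1.87  0.01  0.91 -0.32]
shift [-12.9  25.6 -13.4]
```

View pics/w11.png

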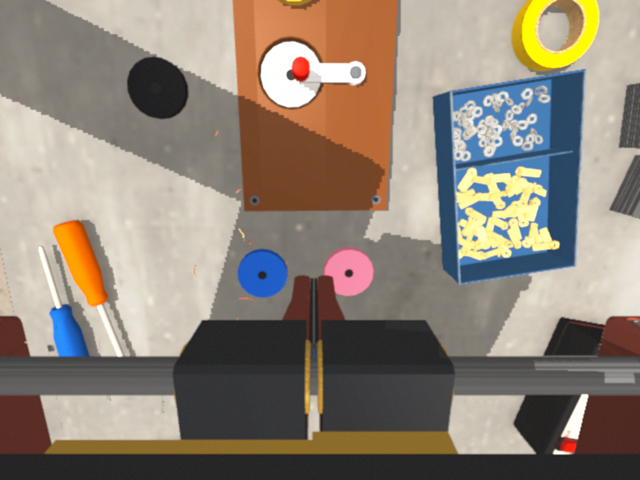

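View pics/t11c.png

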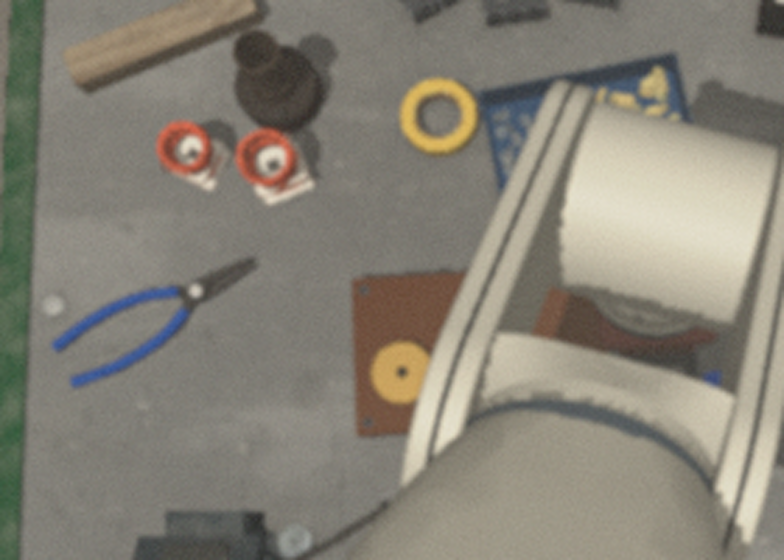

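In the wrist view the tab lies over the seated disc (291,74), from the pivot (355,72) to the knob top near (301,66). I check its angle.

```bash
python3 -c "
from st import *
d=dict(np.load('w11.npz'))
R=lambda uv,z:(lambda p:np.array([ex@(p-rec),ey@(p-rec)]))(ray(d,[uv],z)[0][:2])
hsv=cv2.cvtColor(d['img'],cv2.COLOR_RGB2HSV);H,S,V=cv2.split(hsv)
m=(((H<6)|(H>172))&(S>170)).astype(np.uint8);m[:,:280]=0;m[:,330:]=0;m[100:]=0
ys,xs=np.nonzero(m);print('red bbox',xs.min(),xs.max(),ys.min(),ys.max())
k=R((301,65),59);p=R((355.5,72),32);print(k,p,'q',np.arctan2((k-p)[1],-(k-p)[0]))
m=((S<60)&(V>150)).astype(np.uint8);m[:,:255]=0;m[:,325:]=0;m[115:]=0;m[:36]=0
ys,xs=np.nonzero(m);print('disc bbox',xs.min(),ys.min(),ys.max(),R((xs.min(),74),25),R((290,ys.min()),25),R((290,ys.max()),25))
d1=d['depth'];print('disc depth pts',[d1[v,u] for v,u in((74,268),(95,280),(98,295),(50,275),(130,290),(100,340))])
im=d['img'][20:130,230:400,::-1];cv2.imwrite('pics/w11c.png',cv2.resize(im,None,fx=4,fy=4,interpolation=cv2.INTER_CUBIC))
T=d['world_from_camera']
for u,v in((268,74),(280,95),(295,98),(275,50),(275,120),(340,100)):
  q=cv2.undistortPoints(np.array([[[u,v]]],float),d['mtx'],d['dist_coeffs']).ravel();print(u,v,(T[:3,:3]@(np.r_[q,1]*d1[v,u])+T[:3,3]).round(1))
"
```

```text
red bbox 292 308 57 80
[8.23098988 0.14509231] [52.25337361 -0.21484683] q 0.008176093246725368
disc bbox 260 41 107 [-25.60849105  -0.82939709] [-0.46950173 23.68215865] [ -1.46286581 -26.37686317]
disc depth pts [np.float32(297.60452), np.float32(302.1863), np.float32(302.14838), np.float32(291.84018), np.float32(311.81625), np.float32(305.39972)]
268 74 [483.2 -13.5  24.9]
280 95 [493.2 -29.3  25. ]
295 98 [505.8 -31.3  26.2]
275 50 [488.9   4.4  26. ]
275 120 [489.2 -49.3  25.2]
340 100 [543.8 -31.1  24.3]
```

View pics/w11c.png

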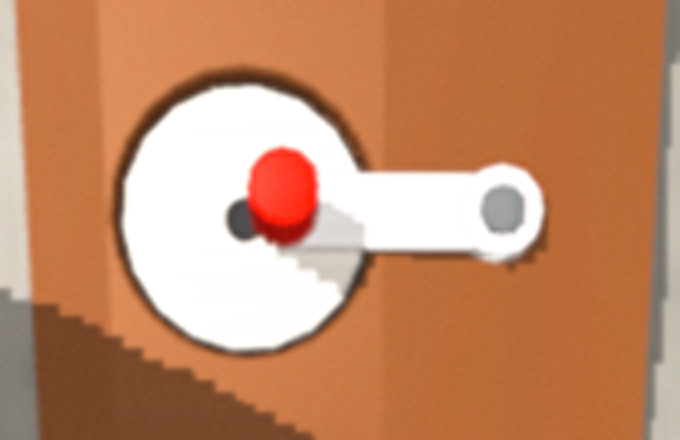

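The disc lies flat in the recess, with its top at z≈25. The tab is closed: q≈0.01, and the knob is 8 mm from the recess centre. The gripper is clear of everything.

```bash
python3 -c "
from h import *
print(ctrl.close_job())"
```

```text
the job is handed in; nothing more can be done
None
```

The steel disc is seated flat in the recess, and the retaining tab is swung over it to its stop. I handed the job in at about 12.9 s.

**What I did:** I pushed the steel disc along the plate's +y, cradled between two partly open fingertips, until it dropped in. I then pushed the red knob with shut fingers, first along the plate's -x and then along its -y, until the force rose to 12–20 N at the stop.

**Last checks:**
- **Disc:** its top is at about z = 25–26 mm by depth, against the expected 25 mm, with an even gap round it.
- **Tab:** its angle is about 0.01 rad, and the knob is 8.2 mm from the recess centre, against the expected 8 mm.
- **Brass disc and bystanders:** in the pictures the brass disc looked unmoved and nothing else looked disturbed. I did not re-measure them. The arm hid much of the bench in the last top view.
- **Gripper:** it was clear of everything when I handed in.

**What did not go as planned:** on the first descent the tool drifted about 10 mm in x in free air. While I corrected this, the fingertips touched the deck lightly, at about 3 N. The tool stayed tilted by about 1.7°, with no effect on the result.

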